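Show the nozzles in the counter case, then let the lid down gently

ROBOT

A 7-joint arm with a two-finger parallel gripper is mounted at the origin on the work surface. World frame = base frame: x ahead of the robot, y to its left, z up, the work surface at z = 0. Lengths are in mm, angles in rad, forces in N, time in s.
With the tool pointing down it reaches from about 425 to 875 mm from the base axis. Payload 4.7 kg.
Tool frame: the origin (TCP) lies at the centre of the arm's flange, where the gripper is bolted on; the fingertips stand 173 mm ahead of it and the grasp point (between the pads) lies 155 mm ahead of it; z points along the fingers, y is the direction in which the jaws open and shut (so a half turn about z gives the same grasp; the last joint's range is limited). The gripper opens to 85 mm and grips with 20 to 120 N. Pads are 22 mm wide; open, the fingers measure 114 mm over their backs; the gripper's body (76 mm by 85 mm) begins 54 mm behind the grasp point. The pads swing forward as they close: fully open they stand 13 mm farther back than shut.
Start: joints at [1.237, 0.321, -0.07, 1.45, 0.023, 1.371, -0.057], TCP at [221.523, -611.093, 404.749] pointing down, gripper open.
Joint ranges: [-2.86, 2.86], [-0.3, 2.09], [-1.38, 1.24], [0.06, 2.45], [-1.56, 4.7], [0.09, 2.05], [-2.69, 2.69]. Speed limits (rad/s): [2.57, 2.57, 3.14, 3.14, 3.14, 3.14, 3.14].

INTERFACE

Orientations are given as a unit quaternion [x, y, z, w].
In Python, from plant import bot, viewer, order gives the robot as it stands.
- The arm moves only by the tool move_arm, never from a script. Its argument "deltas" is text: rows parted by semicolons, each of 6 numbers parted by spaces: the shift along the tool's x, y, z in m, then the turn, a rotation vector about the tool's x, y, z in degrees. A call has 1 to 5 rows; each row is the pose to reach, as a shift and turn from the pose measured when the call began, along the tool's axes at that moment; what a row does not reach only later rows make up. A row lasts 1/8 s, in which the tool goes at most 62.5 mm and 10.7 degrees, less where a joint would pass 70% of its speed; a pose out of reach is approached as far as the arm can. A call with a gripper value outside its range is refused whole. "fingers" is the opening, from -1 (shut) to 1 (fully open), set as the call begins (left out, the last holds). The fingers move at their own pace and stop on an object; the grip force is fixed at half the most. Time passes only in rows, so rows that repeat a pose let the fingers close. It gives the time, the measured TCP pose, the force and the opening at its end, in the units of the state.
- bot.sense(): the state, without advancing time (a new reading comes with each control period).
- viewer.camera(name): name is "scene" or "top"; returns a dict with "frame" (384x512x3 uint8, red, green, blue), "K" (3x3 intrinsics, pixels), "position" and "attitude" of the camera in the world. Camera axes: x right, y down, z forward; pixel columns grow to the right and rows downward; lengths in mm; the calibration is good to about 2 mm. A picture is of the moment at which its call begins. There is no depth.
- order.hand_in(): hands the job in, once; it reports no verdict.
The state is a dict: "t": time; "joint_positions": joint angles; "qvel": joint speeds; "tau": joint torques, N m; "tool_pos": TCP position; "eef_rot": TCP orientation; "ft_force": force on the tool from outside, world axes, zero at the start; "ft_torque": the same for the moment, N m; "width": finger opening in mm.
Only numpy, scipy, OpenCV 4.12 (cv2) and the standard library are available. Lean on these libraries where they do the work, as an engineer would, in place of code of your own. Each camera call takes 0.05 s, during which the arm holds its last target.

TASK

A customer wants a look at the piping nozzles in the green-lidded counter case: press its green lever down with the fingertips until the lid stands fully open, keep it open for a good two seconds, then let the lever come back up slowly, taking about three seconds, so that the lid settles fully shut without slamming. Do not touch either lid, leave the red-lidded case shut, and leave everything else standing where it is; nothing is to be picked up.

Things in the scene. Friction and masses are not known exactly. Their poses are not given: they have to be found in the camera images.
- green_paddle (a point): the paddle at the end of the green-lidded case's lever: a flat green plate 60 mm wide, 50 mm long along the lever and 10 mm thick; this point is the centre of its upper face, where to press. It moves with the lever: about 105 mm above the table at rest, about 55 mm when fully pressed. The gap from the case's front wall to the near edge of the paddle is about 90 mm.
- green_lever_hinge (a point): the hinge of the green case's lever, on the case's front wall 80 mm above the table; the lever points from here to the paddle
- green_lever (a joint): hinge angle of the green-lidded case's lever in rad: 0 at rest (sloping up 0.21 rad from its hinge), 0.42 fully pressed (sloping down 0.21 rad, against a stop). It swings in the vertical plane through its hinge and paddle, the paddle's centre 120 mm from the hinge, so the paddle moves almost straight down by 50 mm. Pressing the paddle takes about 3 to 8 N all the way.
- green_lid: the green lid, 126 x 184 x 8 mm; origin at the middle of its hinge line on the case's rear rim, 111 mm above the table; its x axis points from the lever side to the hinge side. It tilts with the lever: level when shut, 1.1 rad fully open (2.62 x the lever angle), its free edge then 225 mm above the table. The robot is not to touch it.
- green_case: white open-topped counter case with the green lid, steel piping nozzles inside; 120 mm deep (x), 180 mm wide (y), 110 mm high, fixed to the table; origin under its centre, lever towards its -x. Lid weight (about 0.25 kg, varies) and a spring push the lever back up: let go, the lid slams; it lowers only as fast as the fingers on the paddle rise.
- red_paddle (a point): the paddle of the red-lidded case's lever, centre of its upper face; the same case and mechanism, but red; not to be pressed
- red_lid: the red lid of the other white counter case; size and origin as the green one. The two cases may stand either way round. The robot is not to touch it.
- nozzle_a: loose steel piping nozzle, a cone 36 mm wide at the foot and 58 mm high; bystander, origin at the centre of its underside
- nozzle_b: a second loose nozzle like nozzle_a; bystander, origin at the centre of its underside
- tin_stack: loose stack of aluminium tartlet tins, 68 mm wide, 74 mm high; bystander, origin at the centre of its underside
- bowl: loose white bowl, 120 mm wide, 50 mm high; bystander, origin at the centre of its underside
- jar: loose amber jar with a steel cap, 60 mm wide, 90 mm high; bystander, origin at the centre of its underside
- carton: loose yellow carton, 80 x 130 x 50 mm; bystander, origin at the centre of its underside
- red_carton: loose red carton, 60 x 100 x 45 mm; bystander, origin at the centre of its underside

How it is judged (in metres and radians):
On the way, in this order (a step that is already met when the one before it is completed fails the run):
1. the green lid stands fully open for 1.5 s (angle between green_lid's own z axis and vertical above 1 rad), for 1.5 s.
2. the green lid is shut again (angle between green_lid's own z axis and vertical below 0.04 rad), for 0.2 s.
At the end, for the whole second after the job is handed in: The green lid has stood open beyond 1.0 rad for 1.5 s and is shut again (within 0.04 rad) with its lever up (within 0.03 rad), the red lid is shut (within 0.04 rad), and every loose bystander is within 20 mm of where it stood (angle between each of green_lid, red_lid's own z axis and vertical below 0.04 rad and value of joint green_lever below 0.03 rad and distance of each of nozzle_a, nozzle_b, tin_stack, bowl, jar, carton, red_carton from where it was at the start of the episode below 0.02 m); the robot touches nothing.
It fails at once if the green lid slams: it falls faster than 1.8 rad/s (lever rising faster than 0.7 rad/s) (velocity of joint green_lever below -0.7 rad/s).
It fails at once if the red-lidded case is opened (angle between red_lid's own z axis and vertical above 0.1 rad).
It fails at once if the robot touches a lid (contact force between any of the fingers, the arm and green_lid above 0.5 N or contact force between any of the fingers, the arm and red_lid above 0.5 N).
It fails at once if a bystander is lifted, carried, knocked over or pushed away (distance of any of nozzle_a, nozzle_b, tin_stack, bowl, jar, carton, red_carton from where it was at the start of the episode above 0.02 m or angle between any of nozzle_a, nozzle_b, tin_stack, bowl, jar, carton, red_carton's own z axis and vertical above 0.3 rad).
It also fails if it takes over 42 s, if anything falls off the work surface, if the arm or the gripper's body presses on something with over 40 N, if the wrist force passes 120 N, or if a joint passes its speed limit or range.

## Working session

There is one attempt and no reset: what is moved stays moved. The work goes in short steps, Python scripts to look and compute and a tool call to move; the robot and the scene stay as the last step left them, time stands still between calls to the robot, and variables do not carry over. Pictures are saved under pics/ and viewed, and the job is handed in when it is done.

Besides the shell and the picture viewer there is one more tool, called after "Request:" by a JSON object that holds its "method" and its "body". move_arm: Moves the arm, as the interface text tells. Its arguments: {"type":"object","properties":{"deltas":{"type":"string"},"fingers":{"type":"number"}},"required":["deltas"]}

```bash
ls; mkdir -p pics
python3 - <<'E'
from plant import bot,viewer,order
import cv2
print(bot.sense())
for n in("scene","top"):
    c=viewer.camera(n);cv2.imwrite(f"pics/{n}0.png",cv2.cvtColor(c["frame"],cv2.COLOR_RGB2BGR));print(c["K"],c["position"],c["attitude"])
E
```

```text
pics
{'t': 0.0, 'joint_positions': array([ 1.23708947,  0.3218218 , -0.07011923,  1.45171618,  0.02259917,
        1.3707816 , -0.05687657]), 'qvel': array([ 8.35460389e-04,  7.84335685e-04, -6.00886353e-04,  6.17583196e-05,
        2.33139487e-05, -4.12579813e-04, -3.10427013e-04]), 'tau': array([ 8.00796511e-05, -4.93581569e+01, -3.82519076e-01, -3.14334548e+01,
        1.30231612e-02,  1.15561648e-02,  1.60848009e-05]), 'tool_pos': array([ 221.45852689, -610.88059816,  403.60354488]), 'eef_rot': array([ 9.84908836e-01,  1.73071211e-01, -2.10991800e-04, -9.46384297e-04]), 'ft_force': array([0.6792708 , 0.23842147, 0.53999878]), 'ft_torque': array([-0.02252959, -0.03448884, -0.02287637]), 'width': 85.4359699269104}
[[416.60010474   0.         253.96631751]
 [  0.         416.60010474 194.95777581]
 [  0.           0.           1.        ]] [ 937.03999766 -613.50511543 1029.81773703] [ 0.91962569  0.2575215  -0.07477567 -0.28701892]
[[422.83202627   0.         258.27614659]
 [  0.         422.83202627 189.6145358 ]
 [  0.           0.           1.        ]] [ 366.58352717  -57.86911148 1240.80197961] [-0.70088256  0.70651199 -0.06846313  0.07012306]
```

View pics/scene0.png

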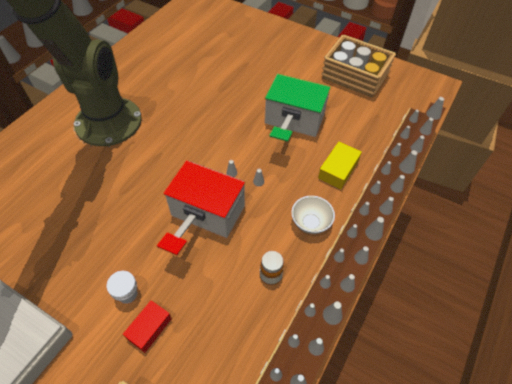

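View pics/top0.png

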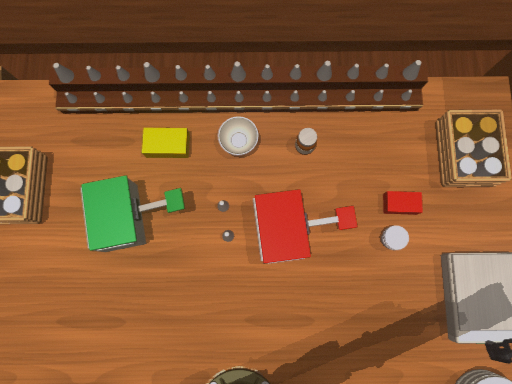

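The top view shows the green case at about (110,213) with its paddle at (175,201), and the red case at (282,227) with its paddle at (347,217). Two nozzles stand at (222,205) and (228,236). I'll enlarge both views around the green paddle.

Run:
```python
import cv2
a=cv2.imread("pics/top0.png")[165:265,70:250];cv2.imwrite("pics/topc.png",cv2.resize(a,None,fx=4,fy=4,interpolation=cv2.INTER_CUBIC))
a=cv2.imread("pics/scene0.png")[65:195,220:370];cv2.imwrite("pics/scenec.png",cv2.resize(a,None,fx=4.5,fy=4.5,interpolation=cv2.INTER_CUBIC))
```

```text
(no output)
```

View pics/topc.png

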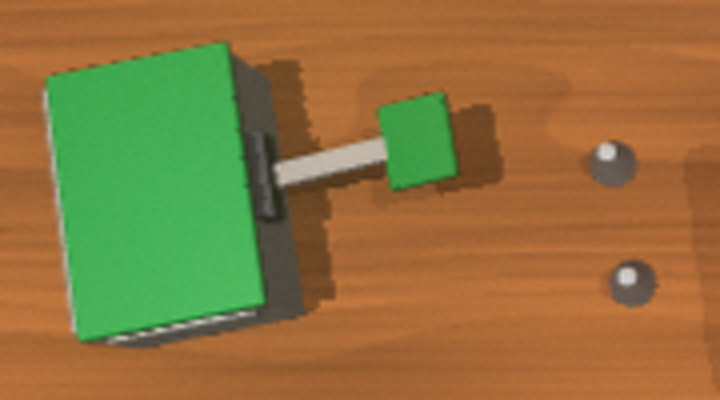

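View pics/scenec.png

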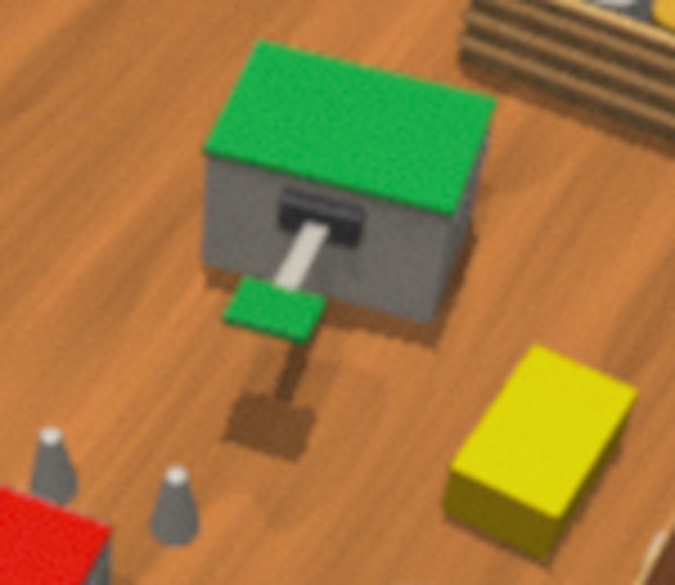

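```bash
cat > h.py <<'E'
import numpy as np,cv2
from scipy.spatial.transform import Rotation as R
C={"scene":((416.60010474,253.96631751,194.95777581),[937.03999766,-613.50511543,1029.81773703],[0.91962569,0.2575215,-0.07477567,-0.28701892]),
"top":((422.83202627,258.27614659,189.6145358),[366.58352717,-57.86911148,1240.80197961],[-0.70088256,0.70651199,-0.06846313,0.07012306])}
def ray(n,p):
    k,o,q=C[n];d=R.from_quat(q).apply([(p[0]-k[1])/k[0],(p[1]-k[2])/k[0],1]);return np.array(o),d/np.linalg.norm(d)
def tri(t,s):
    A=0;b=0;L=[]
    for n,p in(("top",t),("scene",s)):
        o,d=ray(n,p);P=np.eye(3)-np.outer(d,d);A=A+P;b=b+P@o;L.append((o,P))
    x=np.linalg.solve(A,b);return x,[round(float(np.linalg.norm(P@(x-o))),1) for o,P in L]
def atz(n,p,z):
    o,d=ray(n,p);return o+d*(z-o[2])/d[2]
E
python3 - <<'E'
from h import *
T=lambda u,v:(70+(u+.5)/4-.5,165+(v+.5)/4-.5)
S=lambda u,v:(220+(u+.5)/4.5-.5,65+(v+.5)/4.5-.5)
pts=dict(nearP=((378,107),(326,293)),nearM=((391,189),(246,277)),farP=((442,93),(305,335)),farM=((457,175),(224,314)),
lidFrontP=((229,43),(455,211)),lidFrontM=((263,304),(206,150)),lidRearP=((47,76),(495,100)),lidRearM=((78,340),(260,42)),
nozA=((606,151),(176,474)),nozB=((627,276),(50,435)))
W={}
for k,(t,s) in pts.items():
    W[k],e=tri(T(*t),S(*s));print(k,W[k].round(1),e)
c=sum(W[k] for k in("nearP","nearM","farP","farM"))/4;print("paddle",c)
ld=(W["lidFrontP"]+W["lidFrontM"])/2;lr=(W["lidRearP"]+W["lidRearM"])/2;d=ld-lr;print("lid front",ld,"dir",np.degrees(np.arctan2(d[1],d[0])),np.linalg.norm(d))
d=c-ld;print("front->paddle",np.degrees(np.arctan2(d[1],d[0])),np.linalg.norm(d[:2]))
for k,p in(("carton",(165,142)),("redc",(282,227))):print(k,atz("top",p,50))
E
```

```text
nearP [590.3 202.5 102.8] [0.3, 0.3]
nearM [534.4 193.   96. ] [0.1, 0.1]
farP [598.5 157.6 108.1] [0.0, 0.0]
farM [542.5 146.7 106.2] [0.7, 0.7]
lidFrontP [634.1 303.7 116.3] [1.5, 1.5]
lidFrontM [455.7 272.5 110.7] [0.3, 0.3]
lidRearP [610.2 425.2 114.9] [1.2, 1.2]
lidRearM [432.4 393.3 111.8] [0.3, 0.3]
nozA [565.8  49.5  56. ] [0.5, 0.5]
nozB [477.1  34.   55.6] [0.4, 0.4]
paddle [566.43262726 174.95769786 103.26369299]
lid front [544.89430686 288.11986123 113.51251265] dir -78.98439199486863 123.4011736999248
front->paddle -79.22370415860632 115.19363898574899
carton [748.37219499 217.0798357   50.        ]
redc [ 495.31011658 -122.08280218   50.        ]
```

```bash
cat >> h.py <<'E'
def rows(s,wps):
    p0=np.array(s["tool_pos"]);R0=R.from_quat(s["eef_rot"]);out=[]
    for p,yaw in wps:   # yaw = world heading of tool x, deg, pointing down
        Rt=R.from_euler("z",yaw,degrees=True)*R.from_euler("x",180,degrees=True)
        d=R0.inv().apply(np.array(p)-p0)/1000;t=(R0.inv()*Rt).as_rotvec(degrees=True)
        out.append(" ".join(f"{v:.3f}" for v in d)+"  "+" ".join(f"{v:.1f}" for v in t))
    return "; ".join(out)
def arc(s,az1,r1,z1,yaw1,n):
    p=s["tool_pos"];az0=np.degrees(np.arctan2(p[1],p[0]));r0=np.hypot(p[0],p[1]);
    x=R.from_quat(s["eef_rot"]).apply([1,0,0]);y0=np.degrees(np.arctan2(x[1],x[0]))
    w=[]
    for i in range(1,n+1):
        f=i/n;a=np.radians(az0+f*(az1-az0));r=r0+f*(r1-r0)
        w.append(((r*np.cos(a),r*np.sin(a),p[2]+f*(z1-p[2])),y0+f*(yaw1-y0)))
    return w
E
python3 - <<'E'
from h import *
from plant import bot
s=bot.sense();print(rows(s,arc(s,17.17,593,404,101,20)[:5]))
E
```

```text
0.049 -0.005 -0.000  -0.1 0.0 -4.1; 0.098 -0.013 -0.000  -0.1 -0.0 -8.1; 0.145 -0.025 -0.000  -0.1 -0.0 -12.2; 0.191 -0.041 0.000  -0.1 -0.0 -16.2; 0.236 -0.060 0.000  -0.1 -0.0 -20.3
```

Request:
{"method": "move_arm", "body": {"deltas": "0.049 -0.005 0 0 0 -4; 0.098 -0.013 0 0 0 -8; 0.145 -0.025 0 0 0 -12; 0.191 -0.041 0 0 0 -16; 0.236 -0.060 0 0 0 -20", "fingers": -1}}

```text
t: 0.72
tool_pos: [423.9, -472.9, 403.1]
eef_rot: [0.94, 0.342, -0.0, -0.001]
ft_force: [0.9, -0.9, 0.4]
width: 0.3
```

Run:
```python
from h import *
from plant import bot
s=bot.sense();print(s["tool_pos"],s["width"],s["ft_force"]);print(rows(s,arc(s,17.17,593,404,101,15)[:5]))
```

```text
[ 423.93302473 -472.94339168  403.13529331] 0.27790045763777044 [ 0.88206156 -0.89787736  0.43537679]
0.048 -0.006 -0.000  -0.1 -0.0 -4.1; 0.095 -0.016 -0.000  -0.1 -0.0 -8.1; 0.141 -0.029 -0.000  -0.1 -0.0 -12.2; 0.185 -0.046 -0.000  -0.1 -0.1 -16.3; 0.228 -0.066 0.000  -0.1 -0.1 -20.3
```

Request:
{"method": "move_arm", "body": {"deltas": "0.048 -0.006 0 0 0 -4; 0.095 -0.016 0 0 0 -8; 0.141 -0.029 0 0 0 -12; 0.185 -0.046 0 0 0 -16; 0.228 -0.066 0 0 0 -20"}}

```text
t: 1.35
tool_pos: [556.5, -274.3, 402.8]
eef_rot: [0.865, 0.501, -0.0, -0.002]
ft_force: [0.6, 0.1, 1.0]
width: 0.2
```

Request:
{"method": "move_arm", "body": {"deltas": "0.047 -0.006 0 0 0 -4; 0.093 -0.016 0 0 0 -8; 0.138 -0.029 0 0 0 -12; 0.180 -0.046 0 0 0 -16; 0.222 -0.066 0 0 0 -20"}}

```text
t: 1.98
tool_pos: [609.6, -47.6, 402.8]
eef_rot: [0.764, 0.645, -0.0, -0.002]
ft_force: [-0.4, -0.4, -0.4]
width: -0.2
```

Run:
```python
from h import *
from plant import bot
s=bot.sense();print(s["tool_pos"],s["width"],s["ft_force"]);print(rows(s,arc(s,17.17,593,330,101,5)[:5]))
```

```text
[609.6298731  -47.55484114 402.77683284] -0.2489604807903413 [-0.39693819 -0.42746446 -0.43151508]
0.045 -0.010 0.015  -0.2 -0.1 -4.1; 0.089 -0.022 0.029  -0.2 -0.1 -8.3; 0.132 -0.038 0.044  -0.2 -0.2 -12.4; 0.173 -0.058 0.059  -0.2 -0.2 -16.6; 0.212 -0.080 0.074  -0.2 -0.2 -20.7
```

Request:
{"method": "move_arm", "body": {"deltas": "0.045 -0.010 0.015 0 0 -4; 0.089 -0.022 0.030 0 0 -8; 0.132 -0.038 0.045 0 0 -12; 0.173 -0.058 0.060 0 0 -16.5; 0.212 -0.080 0.074 0 0 -20.5"}}

```text
t: 2.6
tool_pos: [565.6, 176.3, 328.6]
eef_rot: [0.636, 0.771, -0.0, -0.002]
ft_force: [-0.1, -0.4, -0.1]
width: -0.2
```

Run:
```python
from h import *
from plant import bot,viewer
s=bot.sense();print(s["tool_pos"],s["width"],s["ft_force"])
print(rows(s,[((566.5,174,z),101) for z in(300,285)]))
for n,(a,b,c,d) in dict(scene=(30,210,200,400),top=(130,270,60,260)).items():
    im=viewer.camera(n)["frame"][a:b,c:d,::-1];cv2.imwrite(f"pics/{n}1.png",cv2.resize(im,None,fx=3,fy=3,interpolation=cv2.INTER_CUBIC))
```

```text
[565.58229277 176.31985696 328.57178292] -0.20847762709300097 [-0.08872325 -0.36689278 -0.05441104]
-0.003 0.001 0.029  -0.2 -0.2 -0.1; -0.003 0.001 0.044  -0.2 -0.2 -0.1
```

View pics/scene1.png

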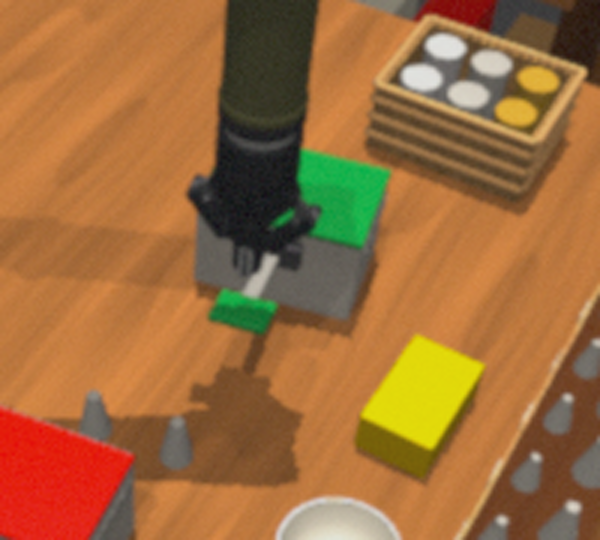

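View pics/top1.png

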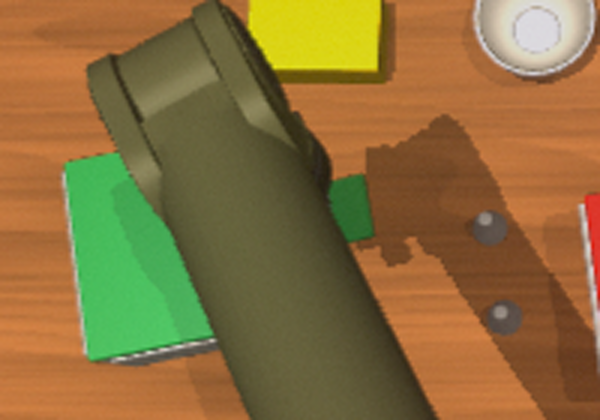

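The gripper now hangs over the paddle, whose outer edge shows in the top crop at (355,210). The wrist links overlap the lid in that view, so I'll check how high they stand before the lid swings up.

Run:
```python
from h import *
from plant import bot,viewer
print(bot.sense()["joint_positions"].round(3))
for n in("scene","top"):
    im=viewer.camera(n)["frame"][:,:,::-1];im=im[0:260,130:430] if n=="scene" else im[60:384,40:300];cv2.imwrite(f"pics/{n}2.png",cv2.resize(im,None,fx=2,fy=1.85 if n=="top" else 2,interpolation=cv2.INTER_CUBIC))
```

```text
[ 0.252  0.33  -0.727  1.678  0.222  1.225 -0.325]
```

View pics/scene2.png

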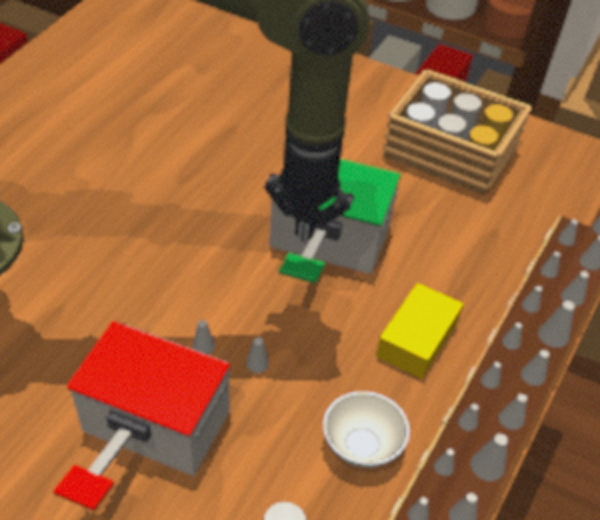

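View pics/top2.png

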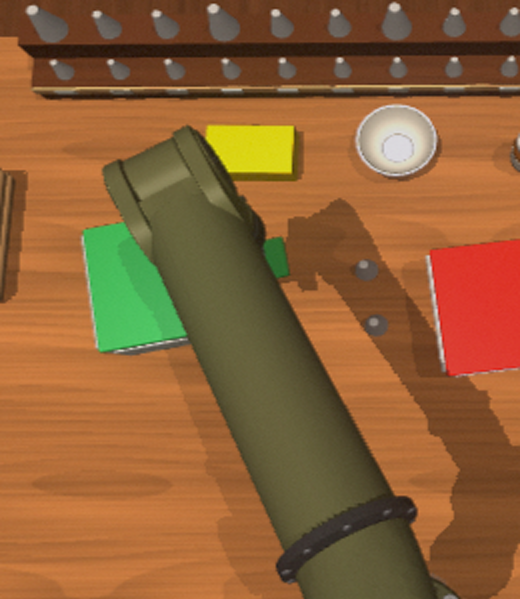

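The wrist rises as a vertical column about 200 mm above the flange, so its elbow stays well above the open lid's 225 mm. The gripper at y≈175 also clears the lid's swing at y>285. I'll descend now.

Request:
{"method": "move_arm", "body": {"deltas": "-0.001 0.001 0.012 0 0 0; -0.002 0.001 0.024 0 0 0; -0.003 0.001 0.034 0 0 0; -0.003 0.001 0.042 0 0 0; -0.003 0.001 0.044 0 0 0"}}

```text
t: 3.42
tool_pos: [566.9, 173.0, 284.2]
eef_rot: [0.637, 0.771, -0.001, -0.003]
ft_force: [-1.5, 0.5, 0.0]
width: -0.3
```

Run:
```python
from h import *
from plant import bot,viewer
im=viewer.camera("scene")["frame"][60:180,220:370,::-1];cv2.imwrite(f"pics/scene3.png",cv2.resize(im,None,fx=4,fy=4,interpolation=cv2.INTER_CUBIC))
s=bot.sense();print(s["tool_pos"],s["ft_force"])
```

```text
[566.9853635  173.14839829 284.37363768] [-1.40035492  0.04302923 -0.07805671]
```

View pics/scene3.png

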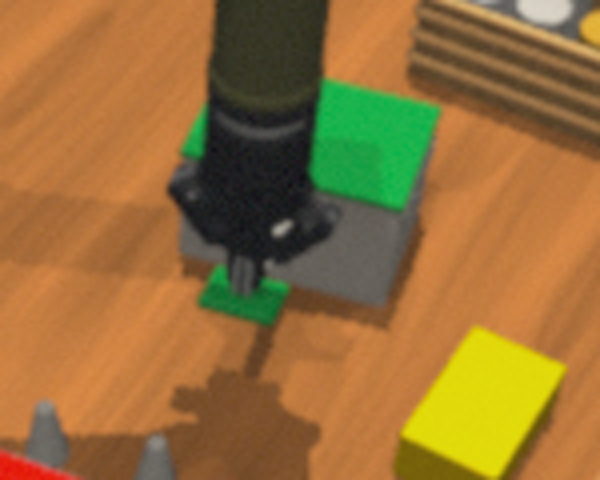

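The fingertips (crop 243,290) sit just over the middle of the paddle, so I'll press.

Request:
{"method": "move_arm", "body": {"deltas": "0 0 0.006 0 0 0; 0 0 0.012 0 0 0; 0 0 0.018 0 0 0; 0 0 0.024 0 0 0; 0 0 0.030 0 0 0"}}

```text
t: 4.1
tool_pos: [567.3, 172.8, 254.2]
eef_rot: [0.637, 0.771, -0.0, -0.002]
ft_force: [2.2, -4.1, 4.2]
width: 0.1
```

Request:
{"method": "move_arm", "body": {"deltas": "0 0 0.006 0 0 0; 0 0 0.011 0 0 0; 0 0 0.016 0 0 0; 0 0 0.020 0 0 0; 0 0 0.023 0 0 0"}}

```text
t: 4.72
tool_pos: [566.9, 174.4, 231.2]
eef_rot: [0.636, 0.771, 0.001, -0.003]
ft_force: [1.2, 1.9, 5.4]
width: -0.2
```

Run:
```python
from h import *
from plant import bot,viewer
im=viewer.camera("scene")["frame"][40:190,210:380,::-1];cv2.imwrite(f"pics/scene4.png",cv2.resize(im,None,fx=4,fy=4,interpolation=cv2.INTER_CUBIC))
s=bot.sense();print(s["tool_pos"],s["ft_force"])
```

```text
[566.85074906 174.41310148 230.86745369] [1.31421512 1.7239842  3.6769487 ]
```

View pics/scene4.png

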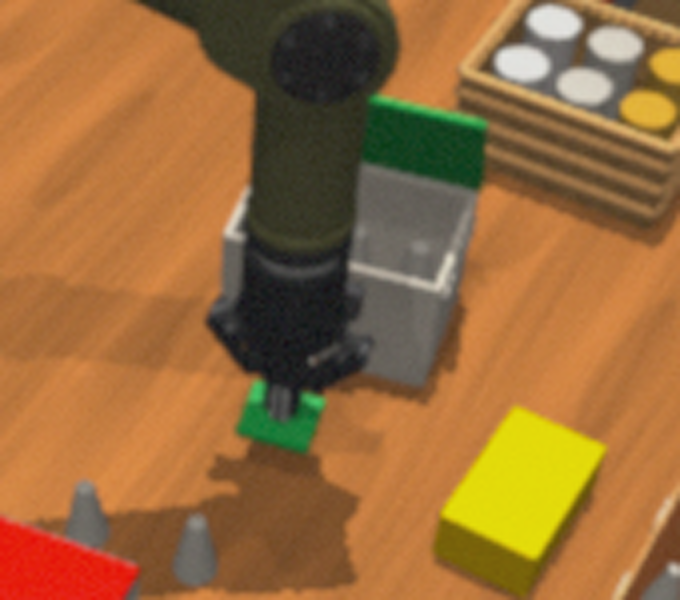

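The lid stands steep, with its underside at crop (425,145). I'll press down to the stop, watching the force.

Request:
{"method": "move_arm", "body": {"deltas": "0 0 0.002 0 0 0; 0 0 0.003 0 0 0; 0 0 0.004 0 0 0; 0 0 0.004 0 0 0; 0 0 0.004 0 0 0"}}

```text
t: 5.4
tool_pos: [567.0, 175.0, 229.5]
eef_rot: [0.636, 0.771, 0.001, -0.002]
ft_force: [-5.3, -2.4, 19.5]
width: 0.3
```

The force rose to about 20 N with the tips at 56 mm, so the lever is on its stop. I'll hold it there with a light push.

Request:
{"method": "move_arm", "body": {"deltas": "0 0 0.001 0 0 0; 0 0 0.001 0 0 0; 0 0 0.001 0 0 0; 0 0 0.001 0 0 0; 0 0 0.001 0 0 0"}}

```text
t: 6.02
tool_pos: [566.9, 175.1, 229.7]
eef_rot: [0.636, 0.771, 0.0, -0.002]
ft_force: [-3.2, -2.3, 12.9]
width: -0.3
```

Run:
```python
from h import *
from plant import bot,viewer
for n in("scene","top"):
    im=viewer.camera(n)["frame"][:,:,::-1];cv2.imwrite(f"pics/{n}5.png",im)
    im=im[40:165,210:380] if n=="scene" else im[140:270,40:200]
    cv2.imwrite(f"pics/{n}5c.png",cv2.resize(im,None,fx=4,fy=4,interpolation=cv2.INTER_CUBIC))
s=bot.sense();print(s["tool_pos"],s["ft_force"])
```

```text
[566.88673162 175.12812589 229.71063657] [-2.57079676 -2.43838674 12.91366915]
```

View pics/scene5c.png

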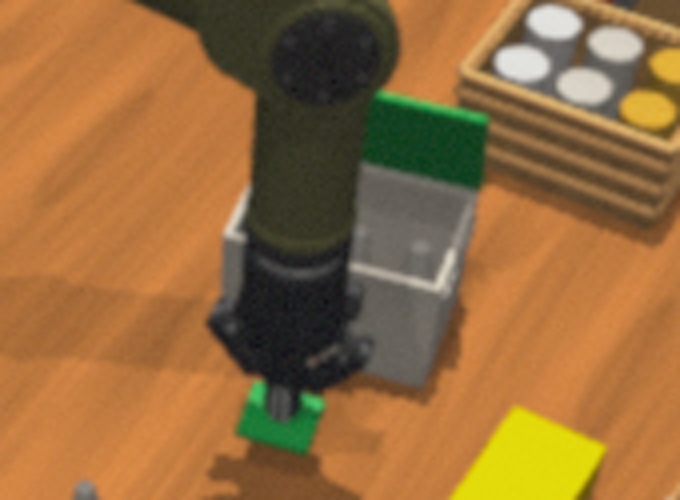

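View pics/top5c.png

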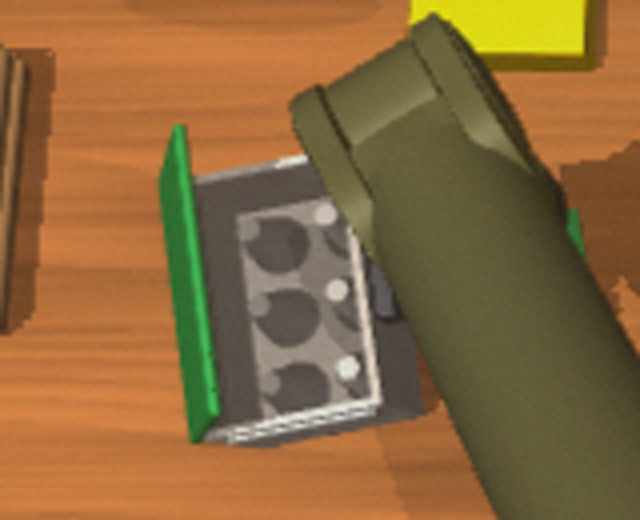

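Run:
```python
from h import *
g=lambda u,v,a,b:(a+(u+.5)/4-.5,b+(v+.5)/4-.5)
p,e=tri(g(184,127,40,140),g(488,118,210,40));print(p,e,"angle",np.arcsin((p[2]-115)/126), np.arccos(np.linalg.norm(p[:2]-[610.2,425.2])/126))
```

```text
[619.61950056 371.95710784 224.32319982] [1.6, 1.6] angle 1.050444767095977 1.127272933707079
```

Request:
{"method": "move_arm", "body": {"deltas": "0 0 0.001 0 0 0; 0 0 0.001 0 0 0; 0 0 0.001 0 0 0; 0 0 0.001 0 0 0; 0 0 0.001 0 0 0"}}

```text
t: 6.75
tool_pos: [566.9, 175.2, 229.8]
eef_rot: [0.636, 0.772, -0.0, -0.002]
ft_force: [-2.3, -1.3, 12.1]
width: 0.1
```

Request:
{"method": "move_arm", "body": {"deltas": "0 0 0.001 0 0 0; 0 0 0.001 0 0 0; 0 0 0.001 0 0 0; 0 0 0.001 0 0 0; 0 0 0.001 0 0 0"}}

```text
t: 7.38
tool_pos: [566.8, 175.4, 229.8]
eef_rot: [0.636, 0.772, -0.0, -0.002]
ft_force: [-2.8, -2.0, 10.6]
width: -0.1
```

Request:
{"method": "move_arm", "body": {"deltas": "0 0 0.001 0 0 0; 0 0 0.001 0 0 0; 0 0 0.001 0 0 0; 0 0 0.001 0 0 0; 0 0 0.001 0 0 0"}}

```text
t: 8.0
tool_pos: [566.8, 175.5, 229.8]
eef_rot: [0.636, 0.772, -0.0, -0.001]
ft_force: [-1.7, -3.3, 11.3]
width: 0.2
```

The lid has been open about 2.6 s, and its free edge measures 224 mm high (about 1.05–1.13 rad). I'll let it rise slowly, about 2.1 mm per row.

Request:
{"method": "move_arm", "body": {"deltas": "0 0 -0.0021 0 0 0; 0 0 -0.0042 0 0 0; 0 0 -0.0063 0 0 0; 0 0 -0.0084 0 0 0; 0 0 -0.0105 0 0 0"}}

```text
t: 8.62
tool_pos: [566.8, 175.1, 240.2]
eef_rot: [0.636, 0.771, -0.001, -0.001]
ft_force: [2.3, -3.3, 3.8]
width: -0.3
```

Request:
{"method": "move_arm", "body": {"deltas": "0 0 -0.0021 0 0 0; 0 0 -0.0042 0 0 0; 0 0 -0.0063 0 0 0; 0 0 -0.0084 0 0 0; 0 0 -0.0105 0 0 0"}}

```text
t: 9.25
tool_pos: [566.8, 175.2, 250.9]
eef_rot: [0.636, 0.771, -0.001, -0.001]
ft_force: [0.0, -3.3, 3.3]
width: 0.1
```

Request:
{"method": "move_arm", "body": {"deltas": "0 0 -0.0021 0 0 0; 0 0 -0.0042 0 0 0; 0 0 -0.0063 0 0 0; 0 0 -0.0084 0 0 0; 0 0 -0.0105 0 0 0"}}

```text
t: 9.88
tool_pos: [566.7, 175.5, 261.5]
eef_rot: [0.636, 0.772, -0.001, -0.002]
ft_force: [0.2, -1.8, 2.9]
width: -0.1
```

Request:
{"method": "move_arm", "body": {"deltas": "0 0 -0.0021 0 0 0; 0 0 -0.0042 0 0 0; 0 0 -0.0063 0 0 0; 0 0 -0.0084 0 0 0; 0 0 -0.0105 0 0 0"}}

```text
t: 10.5
tool_pos: [566.5, 176.2, 272.2]
eef_rot: [0.636, 0.772, -0.0, -0.002]
ft_force: [0.7, 1.6, 2.5]
width: 0.2
```

Request:
{"method": "move_arm", "body": {"deltas": "0 0 -0.0018 0 0 0; 0 0 -0.0036 0 0 0; 0 0 -0.0054 0 0 0; 0 0 -0.0072 0 0 0; 0 0 -0.009 0 0 0"}}

```text
t: 11.12
tool_pos: [566.4, 175.6, 280.7]
eef_rot: [0.636, 0.772, -0.001, -0.002]
ft_force: [0.1, -0.1, 0.8]
width: -0.1
```

Request:
{"method": "move_arm", "body": {"deltas": "0 0 -0.003 0 0 0; 0 0 -0.008 0 0 0; 0 0 -0.020 0 0 0; 0 0 -0.040 0 0 0; 0 0 -0.060 0 0 0"}}

```text
t: 11.75
tool_pos: [566.8, 175.7, 342.7]
eef_rot: [0.636, 0.772, -0.001, -0.002]
ft_force: [0.1, -0.4, -0.1]
width: 0.3
```

Request:
{"method": "move_arm", "body": {"deltas": "0 0 -0.030 0 0 0; -0.03 0 -0.060 0 0 0; -0.06 0 -0.060 0 0 0; -0.08 0 -0.060 0 0 0; -0.08 0 -0.060 0 0 0"}}

```text
t: 12.38
tool_pos: [582.6, 95.3, 402.7]
eef_rot: [0.637, 0.771, -0.001, -0.002]
ft_force: [-0.4, -0.6, 0.0]
width: 0.0
```

Run:
```python
from h import *
from plant import bot,viewer
ims=[]
for n in("scene","top"):
    im=viewer.camera(n)["frame"][:,:,::-1].copy();cv2.imwrite(f"pics/{n}6.png",im)
    d=cv2.absdiff(im,cv2.imread(f"pics/{n}0.png")).max(2);cv2.imwrite(f"pics/{n}6d.png",d)
s=bot.sense();print(s["t"],s["tool_pos"],s["ft_force"])
```

```text
12.475 [581.91834865  98.16805764 402.49744125] [0.60662017 1.10642531 0.01818427]
```

View pics/scene6.png

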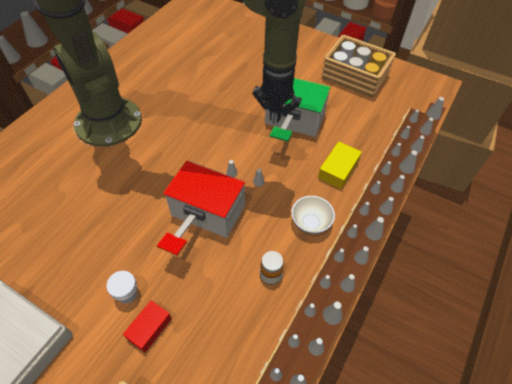

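View pics/top6.png

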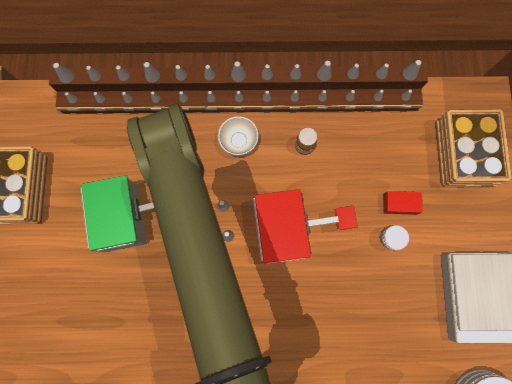

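View pics/scene6d.png

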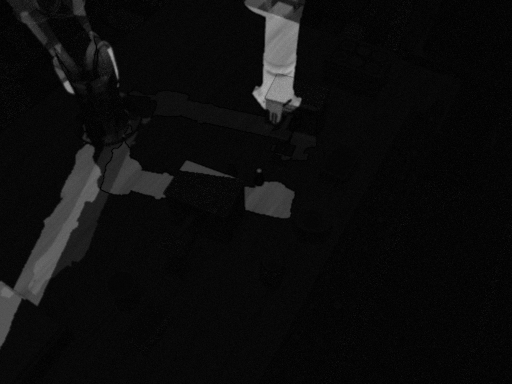

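Both lids are level, the green one at top (110,213). The difference picture shows only the arm and shadows, and no bystander has moved. I'll let the arm settle, then hand in.

Request:
{"method": "move_arm", "body": {"deltas": "0 0 0 0 0 0; 0 0 0 0 0 0; 0 0 0 0 0 0; 0 0 0 0 0 0"}}

```text
t: 12.98
tool_pos: [581.9, 98.4, 402.4]
eef_rot: [0.635, 0.772, -0.001, -0.002]
ft_force: [-0.4, 0.3, 0.8]
width: 0.1
```

```bash
python3 -c "
from plant import order
print(order.hand_in())"
```

```text
the job is handed in; nothing more can be done
None
```

I pressed the green paddle down to its stop with the closed fingertips and held it about 2.6 s. I then let it rise about 50 mm over roughly 3 s, backed the arm clear and handed in at about 13 s.

- **Lid open:** with the lever on its stop, two-view measurement put the lid's free edge 224 mm up. That gives 1.05 rad from the height and 1.13 rad from the horizontal distance, both above the 1.0 rad needed.
- **Lid shut:** the force on the fingers stayed low and steady while the lever rose and fell to about zero as the fingers left the paddle. The last pictures show both lids down.
- **Everything else:** compared with the first scene picture, only the arm and its shadows changed; no bystander moved.

No checks failed. I judged the final lid and lever angles from the pictures rather than measuring them, and part of the green paddle was hidden under the arm in the last top view.

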